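Re-index the bag-length stop

TASK

The bag-length stop has to go to another size: pull its spring knob up, slide the stop along the rail to the hole marked by the upright bolt on the ledge (the low round caps mark holes that are not wanted), and let the pin drop fully home in that hole. The marker shows the hole only roughly, so find it by feel and be gentle: do not jam the pin hard against the strip, and leave the things around on the table where they are.

Things in the scene. Friction and masses are not known exactly. Their poses are not given: they have to be found in the camera images.
- stop_rail: the slide rail screwed to the table: grey base plate 100 x 300 mm, 10 mm thick, with two steel guide bars and an end block (34 mm high) at each end. Origin on the table under the middle of the strip's line of holes; its y axis runs along the rail, x points to the marker ledge, z up. The stop starts pinned in the middle one of five holes
- index_strip: flat steel strip 24 x 274 mm, 10 mm thick, lying on the base plate between the guide bars (top face 20 mm above the table), with five round holes 9.6 mm across, about 38 to 44 mm apart and not evenly spaced. The 8 mm pin must drop 7 mm into one of them. Pressing the pin against the strip or a hole's side with more than 30 N counts as forcing it. Origin under the middle of the strip, axes as the rail's
- stop_slide (a joint): position of the aluminium stop carriage (64 x 60 mm plate, top 42 mm above the table, with a bent steel bag-stop sheet reaching 78 mm from the pin axis on the -x side) along the rail's y axis, in m; 0 at the middle hole, end stops at -0.102 and +0.102. It stays where it is left and takes 2 to 3 N to slide with the pin up, about 4 to 5 N with the pin dragging on the strip
- index_knob (a joint): how far the spring plunger is pulled up, in m: 0 = pin fully home in a hole, about 0.007 = pin tip resting on the strip's top face, 0.011 = end of the pull. The spring pulls it down with about 5 N at 0 and 7 N at the end, and the pin snaps down by itself when let go; it cannot be locked up
- knob_grip (a point): middle of the black knob's gripping part, on the pin axis, 68 mm above the table when home (it rises with the pull). The knob is round, 24 mm across between 53 and 80 mm above the table, with a 30 mm lip from 81 to 89 mm; a sleeve of 17 mm stands below it on the carriage plate, whose top is 26 mm below this point
- stop_pin (a point): point on the pin axis at the top face of the carriage plate, 42 mm above the table; moves along the rail with the carriage
- marker_bolt: the marker: a small upright bolt, black round head 20 mm across at the bottom and a thin 6 mm shank standing up to 28 mm, on the ledge 48 mm to the +x side of the holes. It marks the wanted hole, one of the four outer ones, but only roughly: the centre of that hole lies within 6 mm of it along the rail. Origin under its centre, axes as the rail's; x points away from the holes
- blank_cap_1: low plain black round cap, 28 mm across, 15 mm high, fixed on the ledge beside a hole that is not wanted; origin under its centre
- blank_cap_2: low plain black round cap, 28 mm across, 15 mm high, fixed on the ledge beside a hole that is not wanted; origin under its centre
- blank_cap_3: low plain black round cap, 28 mm across, 15 mm high, fixed on the ledge beside a hole that is not wanted; origin under its centre
- swab_tub: printed white round tub of cotton swabs, 75 mm across, 88 mm tall, bystander; origin under its centre
- scissors: black-handled scissors lying flat, 182 mm long, bystander; origin under the middle
- clear_tape: small roll of clear tape lying flat, 54 mm across, 18 mm high, bystander; origin under its centre
- glue_stick: white glue stick standing upright, 26 mm across, 88 mm tall, bystander; origin under its centre

How it is judged:
By the outcome, as a careful person would: the job done as asked, in the order asked, and still so for the second after the job is handed in, with the robot touching nothing.
It also fails if it takes over 40 s, if anything falls off the work surface, if the arm or the gripper's body presses on something with over 40 N, if the wrist force passes 120 N, or if a joint passes its speed limit or range.

ROBOT

A 6-joint arm with a two-finger parallel gripper is mounted at the origin on a cart in front of the work surface, level with it; the furniture and walls round the work are solid. World frame = base frame: x ahead of the robot, y to its left, z up, the work surface at z = 0. Lengths are in m, angles in rad, forces in N, time in s.
With the tool pointing down it reaches from about 0.275 to 0.825 m from the base axis. Payload 5.2 kg.
Tool frame: the origin (TCP) lies between the finger pads; the fingertips stand 25 mm ahead of it and the grasp point (between the pads) lies 6 mm ahead of it; z points along the fingers, y is the direction in which the jaws open and shut (so a half turn about z gives the same grasp; the last joint's range is limited). The gripper opens to 93 mm and grips with 3 to 60 N. Pads are 15 mm wide; open, the fingers measure 128 mm over their backs; the gripper's body (75 mm by 188 mm) begins 65 mm behind the grasp point.
Start: joints at [-1.549, 0.259, 1.535, -0, 1.348, -0.203], TCP at [0.123, -0.536, 0.244] pointing down, gripper open.
Joint ranges: [-3.14, 3.14], [-0.91, 2.08], [0.19, 2.58], [-1.22, 4.36], [0.22, 2.71], [-3.12, 3.12]. Speed limits (rad/s): [2.57, 2.57, 3.14, 3.14, 3.14, 3.14].

INTERFACE

Orientations are given as a 3x3 rotation matrix whose columns are the frame's x, y, z axes.
In Python, from cell import robot, optics gives the robot as it stands. The module is installed in compiled form; this text tells all that it offers.
- The arm moves only by the tool arm_command, never from a script. Its argument "rows" is a list of rows, each an object of numbers: "wx", "wy", "wz": the turn, a rotation vector about the tool's x, y, z in rad; "tx", "ty", "tz": the shift along the tool's x, y, z in mm; "grip": the finger opening in mm, from 0 to 93. In form: [{"wx": .., "wy": .., "wz": .., "tx": .., "ty": .., "tz": .., "grip": ..}, ...]. A call has 1 to 20 rows; each row shifts and turns the commanded pose from where the row before left it, along the tool's axes as they then stand; what a row does not reach is not made up. A row lasts 1/10 s, in which the tool goes at most 50 mm and 8.59 degrees, less where a joint would pass 70% of its speed; a pose out of reach is approached as far as the arm can. A call is refused whole if a number of a shift passes 50 or a number of a turn 0.15, either way. A call with a gripper value outside its range is refused whole. The fingers move at their own pace and stop on an object; "grip_force" is the grip in N (left out, the last holds). Time passes only in rows, so rows that do not move let the fingers close. It gives the time, the measured TCP pose, the force and the opening at its end, in the units of the state.
- robot.state(): the state, without advancing time (a new reading comes with each control period).
- optics.grab_frame(name): name is "scene" or "top" or "wrist"; returns a dict with "image" (400x640x3 uint8, red, green, blue), "depth" (400x640 float32, m along the optical axis (not along the pixel's ray), 0 where there is no reading), "K" (3x3 intrinsics, pixels), "origin" and "attitude" of the camera in the world; the wrist camera has in their place "hand_eye" (4x4, takes a point from camera to tool coordinates, whose origin is the TCP and whose axes are the flange's). Camera axes: x right, y down, z forward; pixel columns grow to the right and rows downward; lengths in m; the calibration is good to about 2 mm. The wrist camera is an equidistant fisheye: a pixel r from the principal point sees the ray r / f radians off the axis. A picture is of the moment at which its call begins: read the wrist's pose just before it.
- robot.hand_in(): hands the job in, once; it reports no verdict.
The state is a dict: "time_s": time; "joints": joint angles; "joint_vel": joint speeds; "effort": joint torques, N m; "position": TCP position; "ee_rot": TCP orientation; "wrist_force": force on the tool from outside, world axes, zero at the start; "ft_torque": the same for the moment, N m; "finger_gap": opening from 0.0 (shut) to 1.0 (fully open).
Only numpy, scipy, OpenCV 4.12 (cv2) and the standard library are available. Lean on these libraries where they do the work, as an engineer would, in place of code of your own. Each camera call takes 0.05 s, during which the arm holds its last target.

## Working session

There is one attempt and no reset: what is moved stays moved. The work goes in short steps, Python scripts to look and compute and a tool call to move; the robot and the scene stay as the last step left them, time stands still between calls to the robot, and variables do not carry over. Pictures are saved under pics/ and viewed, and the job is handed in when it is done.

Besides the shell and the picture viewer there is one more tool, called after ">>>" as name(argument=value, ...) on one line, values as JSON. arm_command: Moves the arm, as the interface text tells. Its arguments: {"type":"object","properties":{"rows":{"type":"array"},"grip_force":{"type":"number"}},"required":["rows"]}

```bash
mkdir -p pics; cat > h.py <<'E'
import numpy as np, cv2
from cell import robot, optics
def save(n,f): cv2.imwrite('pics/'+f,cv2.cvtColor(n['image'],cv2.COLOR_RGB2BGR))
E
python3 - <<'E'
from h import *
np.set_printoptions(precision=4,suppress=True)
s=robot.state();print(s)
for n in('scene','top','wrist'):
    f=optics.grab_frame(n);save(f,n+'0.png')
    np.savez('pics/'+n+'0.npz',**f)
    print(n,{k:v for k,v in f.items() if k not in('image','depth')})
E
```

```text
{'time_s': 0.0, 'joints': array([-1.5488,  0.2593,  1.536 ,  0.    ,  1.348 , -0.2028]), 'joint_vel': array([-0.0013, -0.0021, -0.0002,  0.0012,  0.0007,  0.0005]), 'effort': array([ -0.0009, -43.7308, -28.4006,   0.0719,   0.0415,  -0.0001]), 'position': array([ 0.1226, -0.5357,  0.2429]), 'ee_rot': array([[ 0.9749,  0.2229, -0.    ],
       [ 0.2229, -0.9748,  0.0018],
       [ 0.0004, -0.0017, -1.    ]]), 'wrist_force': array([ 0.713 , -1.4521, -0.2295]), 'ft_torque': array([-0.0004, -0.0389,  0.0155]), 'finger_gap': 0.9991209362088261}
scene {'K': array([[512.4111,   0.    , 318.7817],
       [  0.    , 512.4111, 200.4733],
       [  0.    ,   0.    ,   1.    ]]), 'origin': array([-0.0838, -0.4904,  0.575 ]), 'attitude': array([[ 0.6226, -0.4058,  0.6691],
       [-0.7822, -0.3476,  0.517 ],
       [ 0.0228, -0.8453, -0.5339]])}
top {'K': array([[470.1798,   0.    , 326.9493],
       [  0.    , 470.1798, 194.8522],
       [  0.    ,   0.    ,   1.    ]]), 'origin': array([ 0.4376, -0.019 ,  1.0155]), 'attitude': array([[-0.0056, -0.9953,  0.0963],
       [-1.    ,  0.0056, -0.0006],
       [ 0.0001, -0.0963, -0.9954]])}
wrist {'K': array([[309.7069,   0.    , 317.5697],
       [  0.    , 309.7069, 194.7853],
       [  0.    ,   0.    ,   1.    ]]), 'hand_eye': array([[ 0.0013, -0.9602, -0.2794,  0.0779],
       [ 1.    ,  0.0015, -0.0002, -0.0002],
       [ 0.0006, -0.2794,  0.9602, -0.1412],
       [ 0.    ,  0.    ,  0.    ,  1.    ]])}
```

View pics/scene0.png

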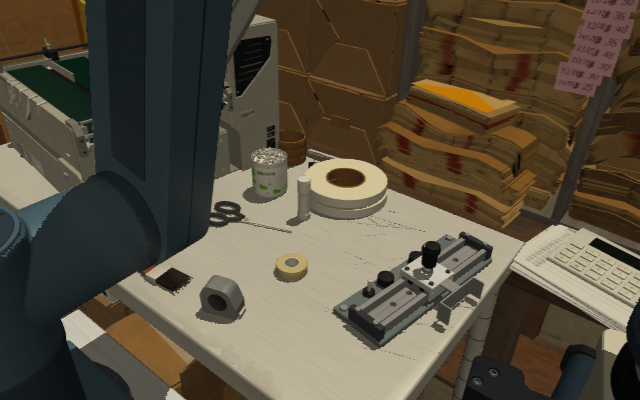

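View pics/top0.png

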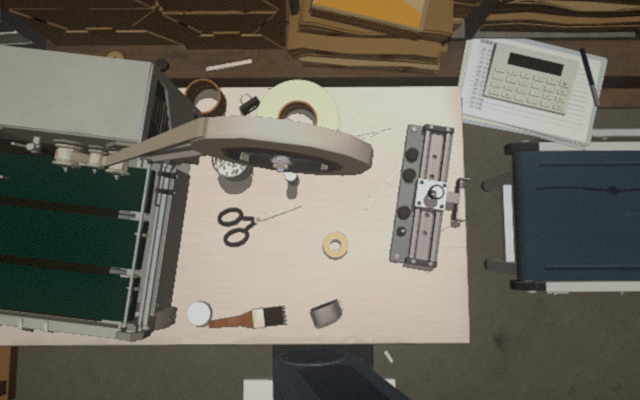

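View pics/wrist0.png

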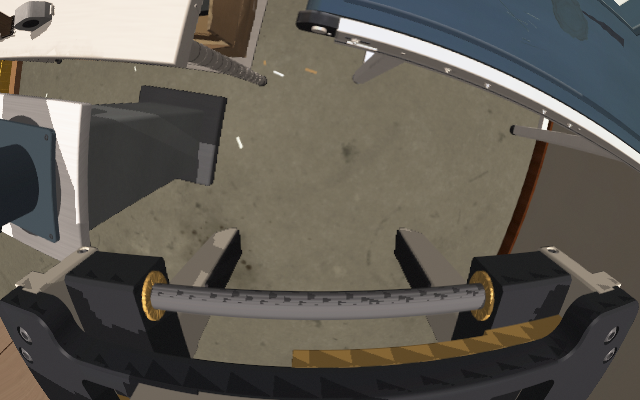

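```bash
python3 - <<'E'
from h import *
t=np.load('pics/top0.npz');s=np.load('pics/scene0.npz')
cv2.imwrite('pics/topc.png',cv2.cvtColor(cv2.resize(t['image'][110:280,370:490],None,fx=3.5,fy=3.5,interpolation=2),4))
cv2.imwrite('pics/scenec.png',cv2.cvtColor(cv2.resize(s['image'][220:350,325:505],None,fx=4,fy=4,interpolation=2),4))
E
```

```text
(no output)
```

View pics/topc.png

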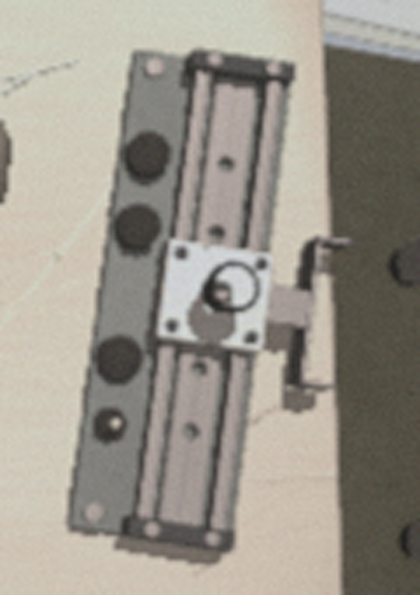

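View pics/scenec.png

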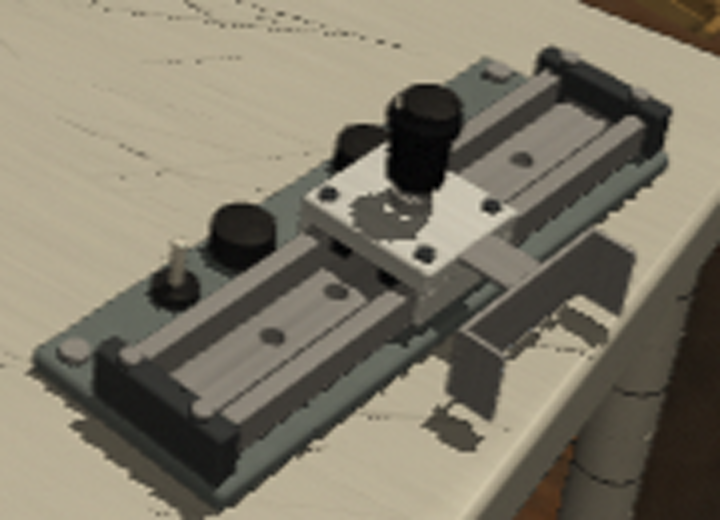

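```bash
cat >> h.py <<'E'
np.set_printoptions(precision=4,suppress=True)
def ray(f,u,v):
    K=f['K'];d=np.array([(u-K[0,2])/K[0,0],(v-K[1,2])/K[1,1],1.]);return f['origin'],f['attitude']@d
def onz(f,u,v,z):
    o,d=ray(f,u,v);return o+d*(z-o[2])/d[2]
def tri(a,b):
    (o1,d1),(o2,d2)=a,b
    d1=d1/np.linalg.norm(d1);d2=d2/np.linalg.norm(d2)
    A=np.stack([d1,-d2],1);t=np.linalg.lstsq(A,o2-o1,rcond=None)[0]
    p,q=o1+t[0]*d1,o2+t[1]*d2;return (p+q)/2,np.linalg.norm(p-q)
E
python3 - <<'E'
from h import *
t=dict(np.load('pics/top0.npz'));s=dict(np.load('pics/scene0.npz'))
T=lambda x,y:((x+.5)/3.5+370-.5,(y+.5)/3.5+110-.5)
S=lambda x,y:((x+.5)/4+325-.5,(y+.5)/4+220-.5)
for n,p in dict(h1=(226,163),h2=(216,232),h4=(200,369),h5=(191,432)).items(): print(n,'top',onz(t,*T(*p),.02))
for n,p in dict(h1=(522,159),h4=(337,292),h5=(272,337)).items(): print(n,'scene',onz(s,*S(*p),.02))
for n,a,b in [('h1',(226,163),(522,159)),('h4',(200,369),(337,292)),('h5',(191,432),(272,337)),('boltbase',(108,427),(175,290)),('bolttip',(118,422),(179,242)),('knobtop',(236,287),(427,99)),
  ('plateL far',(180,252),(372,140)),('plate scr front',(170,326),(425,254)),('plate scr',(181,254),(328,194))]:
    print(n,*tri(ray(t,*T(*a)),ray(s,*S(*b))))
for c,n,p in [(t,'bolt',(108,427)),(t,'cap',(119,359)),(t,'cap2',(136,228)),(t,'cap1',(147,157))]: print(n,onz(t,*T(*p),.02))
E
```

```text
h1 top [ 0.6159 -0.2501  0.02  ]
h2 top [ 0.5733 -0.2428  0.02  ]
h4 top [ 0.4897 -0.2309  0.02  ]
h5 top [ 0.4517 -0.2244  0.02  ]
h1 scene [ 0.6161 -0.2516  0.02  ]
h4 scene [ 0.4905 -0.2324  0.02  ]
h5 scene [ 0.452  -0.2259  0.02  ]
h1 [ 0.6164 -0.2508  0.0193] 0.0012966917862216164
h4 [ 0.4902 -0.2316  0.0197] 0.0016538754619918373
h5 [ 0.4521 -0.2251  0.0194] 0.0013080464890066685
boltbase [ 0.4561 -0.1769  0.0125] 0.003149963239084254
bolttip [ 0.4576 -0.1776  0.0373] 0.00024033054687295737
knobtop [ 0.5324 -0.2374  0.0939] 0.001838900070147265
plateL far [ 0.5557 -0.2119  0.0473] 0.007244093133950213
plate scr front [ 0.5265 -0.2314  0.0135] 0.0383771508526486
plate scr [ 0.5512 -0.209   0.0214] 0.028357143603309393
bolt [ 0.455  -0.1745  0.02  ]
cap [ 0.4961 -0.182   0.02  ]
cap2 [ 0.576  -0.1941  0.02  ]
cap1 [ 0.6199 -0.2018  0.02  ]
```

```bash
python3 - <<'E'
from h import *
t=dict(np.load('pics/top0.npz'));d=t['depth'];K=t['K']
v,u=np.mgrid[0:400,0:640]
P=np.stack([(u-K[0,2])/K[0,0]*d,(v-K[1,2])/K[1,1]*d,d],-1)@t['attitude'].T+t['origin']
for vv in (100,130,160,200,250,300,340):
  print(vv,[(uu,*np.round(P[vv,uu],2)) for uu in (200,280,340,365,400,480,530,580,630)])
E
```

```text
100 [(200, np.float64(0.75), np.float64(0.26), np.float64(0.0)), (280, np.float64(0.73), np.float64(0.08), np.float64(0.04)), (340, np.float64(0.75), np.float64(-0.05), np.float64(-0.0)), (365, np.float64(0.75), np.float64(-0.1), np.float64(0.0)), (400, np.float64(0.74), np.float64(-0.18), np.float64(0.0)), (480, np.float64(0.75), np.float64(-0.36), np.float64(-0.01)), (530, np.float64(0.74), np.float64(-0.47), np.float64(0.01)), (580, np.float64(0.74), np.float64(-0.58), np.float64(-0.0)), (630, np.float64(0.93), np.float64(-1.1), np.float64(-0.62))]
130 [(200, np.float64(0.53), np.float64(0.09), np.float64(0.63)), (280, np.float64(0.53), np.float64(0.02), np.float64(0.65)), (340, np.float64(0.68), np.float64(-0.05), np.float64(0.0)), (365, np.float64(0.68), np.float64(-0.1), np.float64(0.0)), (400, np.float64(0.68), np.float64(-0.18), np.float64(-0.0)), (480, np.float64(0.86), np.float64(-0.62), np.float64(-0.79)), (530, np.float64(0.68), np.float64(-0.47), np.float64(-0.01)), (580, np.float64(0.68), np.float64(-0.58), np.float64(-0.01)), (630, np.float64(0.68), np.float64(-0.71), 
[... 2117 characters left out ...]
.float64(-0.8)), (580, np.float64(0.21), np.float64(-0.98), np.float64(-0.8)), (630, np.float64(0.21), np.float64(-1.16), np.float64(-0.79))]
340 [(200, np.float64(0.23), np.float64(0.25), np.float64(-0.01)), (280, np.float64(0.23), np.float64(0.08), np.float64(0.0)), (340, np.float64(0.23), np.float64(-0.05), np.float64(-0.0)), (365, np.float64(0.23), np.float64(-0.1), np.float64(0.0)), (400, np.float64(0.23), np.float64(-0.17), np.float64(-0.0)), (480, np.float64(0.06), np.float64(-0.59), np.float64(-0.8)), (530, np.float64(0.06), np.float64(-0.78), np.float64(-0.8)), (580, np.float64(0.06), np.float64(-0.97), np.float64(-0.8)), (630, np.float64(0.44), np.float64(-0.02), np.float64(1.02))]
```

```bash
python3 - <<'E'
import numpy as np
for i in range(14):
  a=np.radians(12.9+4.86*i);b=np.arctan2(.298,.41);print(i,round(36.2*np.cos(b-a),1),round(36.2*np.sin(a-b),1))
E
```

```text
0 33.3 -14.2
1 34.4 -11.3
2 35.2 -8.4
3 35.8 -5.4
4 36.1 -2.3
5 36.2 0.8
6 36.0 3.8
7 35.5 6.9
8 34.8 9.8
9 33.9 12.8
10 32.7 15.6
11 31.2 18.3
12 29.6 20.9
13 27.7 23.3
```

>>> arm_command(rows=[{"wz": -0.085, "tx": 33.3, "ty": -14.2, "grip": 50}, {"wz": -0.085, "tx": 34.4, "ty": -11.3, "grip": 50}, {"wz": -0.085, "tx": 35.2, "ty": -8.4, "grip": 50}, {"wz": -0.085, "tx": 35.8, "ty": -5.4, "grip": 50}, {"wz": -0.085, "tx": 36.1, "ty": -2.3, "grip": 50}, {"wz": -0.085, "tx": 36.2, "ty": 0.8, "grip": 50}, {"wz": -0.085, "tx": 36, "ty": 3.8, "grip": 50}, {"wz": -0.085, "tx": 35.5, "ty": 6.9, "grip": 50}, {"wz": -0.085, "tx": 34.8, "ty": 9.8, "grip": 50}, {"wz": -0.085, "tx": 33.9, "ty": 12.8, "grip": 50}, {"wz": -0.085, "tx": 32.7, "ty": 15.6, "grip": 50}, {"wz": -0.085, "tx": 31.2, "ty": 18.3, "grip": 50}, {"wz": -0.085, "tx": 29.6, "ty": 20.9, "grip": 50}, {"wz": -0.085, "tx": 27.7, "ty": 23.3, "grip": 50}, {"grip": 50}, {"grip": 50}], grip_force=6)

```text
schema error: expected keys wx, wy, wz, tx, ty, tz, grip
```

```bash
python3 - <<'E'
from h import *
s=robot.state();f=optics.grab_frame('wrist');save(f,'wrist1.png')
np.savez('pics/wrist1.npz',pos=s['position'],rot=s['ee_rot'],**f);print(s)
E
```

```text
{'time_s': 0.15, 'joints': array([-1.5488,  0.2592,  1.5358, -0.    ,  1.348 , -0.2028]), 'joint_vel': array([-0.0007, -0.0002, -0.0029,  0.0006,  0.0009, -0.0002]), 'effort': array([  0.0021, -43.7645, -28.4232,   0.0721,   0.0381,  -0.0001]), 'position': array([ 0.1226, -0.5358,  0.243 ]), 'ee_rot': array([[ 0.9748,  0.2229, -0.0001],
       [ 0.2229, -0.9748,  0.0014],
       [ 0.0002, -0.0014, -1.    ]]), 'wrist_force': array([ 0.8107,  0.5309, -0.2105]), 'ft_torque': array([-0.0224, -0.0201, -0.078 ]), 'finger_gap': 0.9994332747067805}
```

View pics/wrist1.png

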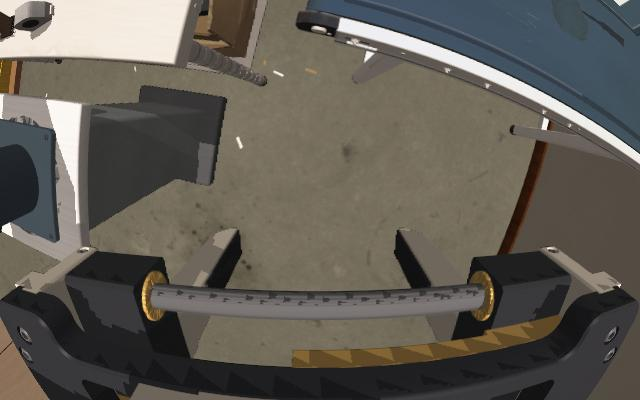

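The call was refused because every row needs all seven keys; the arm has not moved and the view is unchanged. I'm sending it again.

>>> arm_command(rows=[{"wx": 0, "wy": 0, "wz": -0.085, "tx": 33.3, "ty": -14.2, "tz": 0, "grip": 50}, {"wx": 0, "wy": 0, "wz": -0.085, "tx": 34.4, "ty": -11.3, "tz": 0, "grip": 50}, {"wx": 0, "wy": 0, "wz": -0.085, "tx": 35.2, "ty": -8.4, "tz": 0, "grip": 50}, {"wx": 0, "wy": 0, "wz": -0.085, "tx": 35.8, "ty": -5.4, "tz": 0, "grip": 50}, {"wx": 0, "wy": 0, "wz": -0.085, "tx": 36.1, "ty": -2.3, "tz": 0, "grip": 50}, {"wx": 0, "wy": 0, "wz": -0.085, "tx": 36.2, "ty": 0.8, "tz": 0, "grip": 50}, {"wx": 0, "wy": 0, "wz": -0.085, "tx": 36, "ty": 3.8, "tz": 0, "grip": 50}, {"wx": 0, "wy": 0, "wz": -0.085, "tx": 35.5, "ty": 6.9, "tz": 0, "grip": 50}, {"wx": 0, "wy": 0, "wz": -0.085, "tx": 34.8, "ty": 9.8, "tz": 0, "grip": 50}, {"wx": 0, "wy": 0, "wz": -0.085, "tx": 33.9, "ty": 12.8, "tz": 0, "grip": 50}, {"wx": 0, "wy": 0, "wz": -0.085, "tx": 32.7, "ty": 15.6, "tz": 0, "grip": 50}, {"wx": 0, "wy": 0, "wz": -0.085, "tx": 31.2, "ty": 18.3, "tz": 0, "grip": 50}, {"wx": 0, "wy": 0, "wz": -0.085, "tx": 29.6, "ty": 20.9, "tz": 0, "grip": 50}, {"wx": 0, "wy": 0, "wz": -0.085, "tx": 27.7, "ty": 23.3, "tz": 0, "grip": 50}, {"wx": 0, "wy": 0, "wz": 0, "tx": 0, "ty": 0, "tz": 0, "grip": 50}, {"wx": 0, "wy": 0, "wz": 0, "tx": 0, "ty": 0, "tz": 0, "grip": 50}], grip_force=6)

```text
time_s: 1.8
position: [0.5326, -0.2374, 0.2431]
ee_rot: [[0.154, 0.988, -0.001], [0.988, -0.154, 0.0], [0.0, -0.001, -1.0]]
wrist_force: [-0.4, -0.1, 0.6]
finger_gap: 0.537
```

```bash
python3 - <<'E'
from h import *
s=robot.state();f=optics.grab_frame('wrist');save(f,'wrist1.png')
np.savez('pics/wrist1.npz',pos=s['position'],rot=s['ee_rot'],**f);print(s)
E
```

```text
{'time_s': 1.8, 'joints': array([-0.6102,  0.3189,  1.4532, -0.0004,  1.3705, -0.4553]), 'joint_vel': array([-0.0345, -0.0132,  0.0134, -0.0032, -0.0012,  0.0008]), 'effort': array([  1.1375, -47.2299, -28.9758,   0.2335,   0.0154,  -0.0247]), 'position': array([ 0.5326, -0.2374,  0.2431]), 'ee_rot': array([[ 0.1542,  0.988 , -0.0011],
       [ 0.988 , -0.1542,  0.0002],
       [ 0.0001, -0.0011, -1.    ]]), 'wrist_force': array([-0.4499, -0.1156,  0.585 ]), 'ft_torque': array([-0.0781, -0.0538, -0.0295]), 'finger_gap': 0.536786555312964}
```

View pics/wrist1.png

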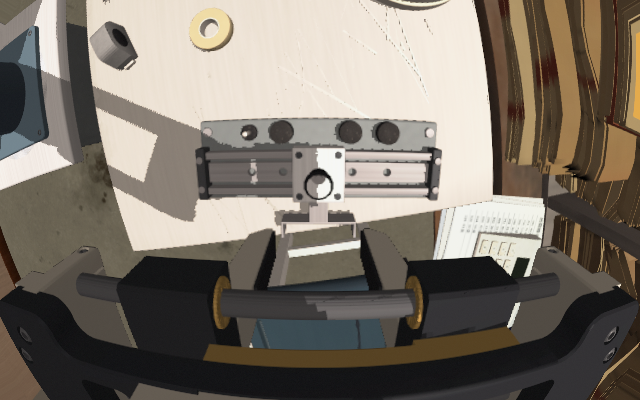

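```bash
cat >> h.py <<'E'
def wray(f,u,v):
    K=f['K'];x=(u-K[0,2])/K[0,0];y=(v-K[1,2])/K[0,0];r=np.hypot(x,y)
    d=np.array([np.sin(r)*x/r,np.sin(r)*y/r,np.cos(r)]) if r>1e-9 else np.array([0,0,1.])
    H=f['hand_eye'];R=f['rot'];return f['pos']+R@H[:3,3],R@(H[:3,:3]@d)
def wonz(f,u,v,z):
    o,d=wray(f,u,v);return o+d*(z-o[2])/d[2]
E
python3 - <<'E'
from h import *
f=dict(np.load('pics/wrist1.npz'))
im=f['image'][110:250,190:450]
cv2.imwrite('pics/w1c.png',cv2.cvtColor(cv2.resize(im,None,fx=3,fy=3,interpolation=2),4))
E
```

```text
(no output)
```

View pics/w1c.png

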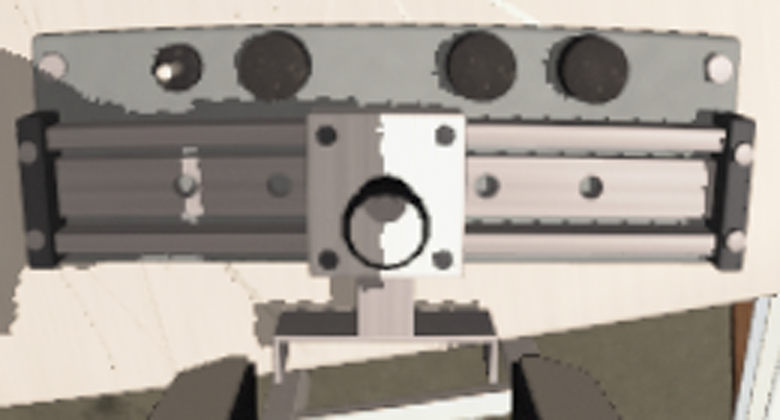

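```bash
python3 - <<'E'
from h import *
f=dict(np.load('pics/wrist1.npz'));t=dict(np.load('pics/top0.npz'));s=dict(np.load('pics/scene0.npz'))
C=lambda x,y:((x+.5)/3+189.5,(y+.5)/3+109.5)
R=f['rot']
def tl(p): return (R.T@(p-f['pos']))*1000
for n,p,z in [('knob',(386.5,226),.089),('h5',(185,185),.02),('h4',(280,185),.02),('h2',(487,185),.02),('h1',(591,185),.02),('bolt',(180,67),.016),('s1',(326,134),.042),('s2',(444,134),.042),('s3',(328,259),.042),('s4',(442,259),.042)]:
    q=wonz(f,*C(*p),z);print(n,q,'tool',tl(q))
T=lambda x,y:((x+.5)/3.5+369.5,(y+.5)/3.5+109.5)
S=lambda x,y:((x+.5)/4+324.5,(y+.5)/4+219.5)
print(tri(wray(f,*C(386.5,226)),ray(s,*S(427,99))))
print(tri(wray(f,*C(386.5,226)),ray(t,*T(236,287))))
print(tri(wray(f,*C(185,185)),ray(s,*S(272,337))))
E
```

```text
knob [ 0.5337 -0.2353  0.089 ] tool [  2.2363   0.9644 154.1332]
h5 [ 0.4528 -0.2231  0.02  ] tool [  1.8239 -80.7844 223.223 ]
h4 [ 0.4914 -0.2293  0.02  ] tool [  1.565  -41.6926 223.1801]
h2 [ 0.5736 -0.242   0.02  ] tool [  1.7083  41.5008 223.0888]
h1 [ 0.616  -0.2482  0.02  ] tool [  2.1501  84.3105 223.0418]
bolt [ 0.4591 -0.1757  0.016 ] tool [ 49.5927 -81.8292 227.2268]
s1 [ 0.5151 -0.2088  0.042 ] tool [ 25.5631 -21.4966 201.1592]
s2 [ 0.5585 -0.2155  0.042 ] tool [ 25.6401  22.4185 201.111 ]
s3 [ 0.5077 -0.2567  0.042 ] tool [-22.9231 -21.3775 201.1564]
s4 [ 0.551  -0.2634  0.042 ] tool [-22.8404  22.4621 201.1083]
(array([ 0.5346, -0.2359,  0.092 ]), np.float64(0.0030516613059524697))
(array([ 0.5334, -0.2392,  0.0779]), np.float64(0.002254090253100755))
(array([ 0.4529, -0.2243,  0.0185]), np.float64(0.0021280329609146874))
```

>>> arm_command(rows=[{"wx": 0, "wy": 0, "wz": 0, "tx": 1.5, "ty": 0.6, "tz": 33, "grip": 50}, {"wx": 0, "wy": 0, "wz": 0, "tx": 0, "ty": 0, "tz": 40, "grip": 50}, {"wx": 0, "wy": 0, "wz": 0, "tx": 0, "ty": 0, "tz": 40, "grip": 50}, {"wx": 0, "wy": 0, "wz": 0, "tx": 0, "ty": 0, "tz": 30, "grip": 50}, {"wx": 0, "wy": 0, "wz": 0, "tx": 0, "ty": 0, "tz": 20, "grip": 50}, {"wx": 0, "wy": 0, "wz": 0, "tx": 0, "ty": 0, "tz": 10, "grip": 50}, {"wx": 0, "wy": 0, "wz": 0, "tx": 0, "ty": 0, "tz": 0, "grip": 50}, {"wx": 0, "wy": 0, "wz": 0, "tx": 0, "ty": 0, "tz": 0, "grip": 40}, {"wx": 0, "wy": 0, "wz": 0, "tx": 0, "ty": 0, "tz": 0, "grip": 36}], grip_force=5)

```text
time_s: 2.75
position: [0.534, -0.2375, 0.0722]
ee_rot: [[0.156, 0.988, 0.002], [0.988, -0.156, -0.002], [-0.001, 0.003, -1.0]]
wrist_force: [-0.3, -0.7, 0.3]
finger_gap: 0.422
```

```bash
python3 - <<'E'
from h import *
s=robot.state();f=optics.grab_frame('wrist');save(f,'wrist2.png')
np.savez('pics/wrist2.npz',pos=s['position'],rot=s['ee_rot'],**f);print(s)
E
```

```text
{'time_s': 2.75, 'joints': array([-0.6092,  0.4814,  1.6617,  0.    ,  0.9956, -0.4527]), 'joint_vel': array([ 0.0056, -0.0009,  0.0029,  0.    , -0.001 ,  0.0014]), 'effort': array([ -0.1299, -50.1114, -22.6977,   0.0452,   0.059 ,   0.001 ]), 'position': array([ 0.534 , -0.2375,  0.0722]), 'ee_rot': array([[ 0.1559,  0.9878,  0.0023],
       [ 0.9878, -0.1559, -0.0016],
       [-0.0012,  0.0025, -1.    ]]), 'wrist_force': array([-0.2772, -0.7208,  0.3247]), 'ft_torque': array([-0.0274, -0.0968,  0.0267]), 'finger_gap': 0.42193811755945204}
```

View pics/wrist2.png

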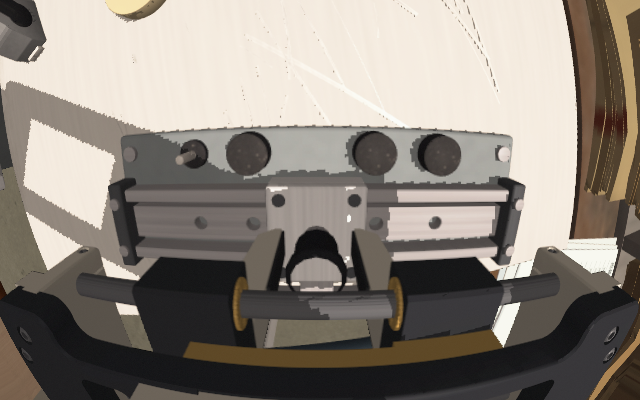

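>>> arm_command(rows=[{"wx": 0, "wy": 0, "wz": 0, "tx": 0, "ty": 0, "tz": 0, "grip": 31}, {"wx": 0, "wy": 0, "wz": 0, "tx": 0, "ty": 0, "tz": 0, "grip": 28}, {"wx": 0, "wy": 0, "wz": 0, "tx": 0, "ty": 0, "tz": 0, "grip": 26}, {"wx": 0, "wy": 0, "wz": 0, "tx": 0, "ty": 0, "tz": 0, "grip": 23}, {"wx": 0, "wy": 0, "wz": 0, "tx": 0, "ty": 0, "tz": 0, "grip": 20}, {"wx": 0, "wy": 0, "wz": 0, "tx": 0, "ty": 0, "tz": 0, "grip": 20}], grip_force=5)

```text
time_s: 3.4
position: [0.5335, -0.2368, 0.0714]
ee_rot: [[0.155, 0.988, 0.001], [0.988, -0.155, -0.001], [-0.001, 0.001, -1.0]]
wrist_force: [-0.8, 0.7, 6.2]
finger_gap: 0.317
```

>>> arm_command(rows=[{"wx": 0, "wy": 0, "wz": 0, "tx": 0, "ty": 0, "tz": 0, "grip": 20}, {"wx": 0, "wy": 0, "wz": 0, "tx": 0, "ty": 0, "tz": 0, "grip": 20}], grip_force=5)

```text
time_s: 3.6
position: [0.5335, -0.2369, 0.0714]
ee_rot: [[0.155, 0.988, 0.001], [0.988, -0.155, -0.001], [-0.001, 0.001, -1.0]]
wrist_force: [-0.3, -0.0, 6.0]
finger_gap: 0.321
```

```bash
python3 - <<'E'
from h import *
s=robot.state();print(s);f=optics.grab_frame('scene');save(f,'s3.png');f['image']=cv2.resize(f['image'][200:350,325:525],None,fx=4,fy=4,interpolation=2);save(f,'s3c.png')
E
```

```text
{'time_s': 3.6, 'joints': array([-0.6087,  0.4823,  1.6627, -0.0002,  0.9956, -0.4528]), 'joint_vel': array([ 0.0022,  0.0013,  0.0005,  0.0002, -0.0016,  0.0005]), 'effort': array([  0.2127, -47.5217, -21.9255,   0.2417,  -0.4388,   0.0058]), 'position': array([ 0.5335, -0.2369,  0.0714]), 'ee_rot': array([[ 0.1552,  0.9879,  0.0008],
       [ 0.9879, -0.1552, -0.0007],
       [-0.0006,  0.0009, -1.    ]]), 'wrist_force': array([-0.2745, -0.0467,  6.0448]), 'ft_torque': array([ 0.0515,  0.2344, -0.0388]), 'finger_gap': 0.32084552871855126}
```

View pics/s3c.png

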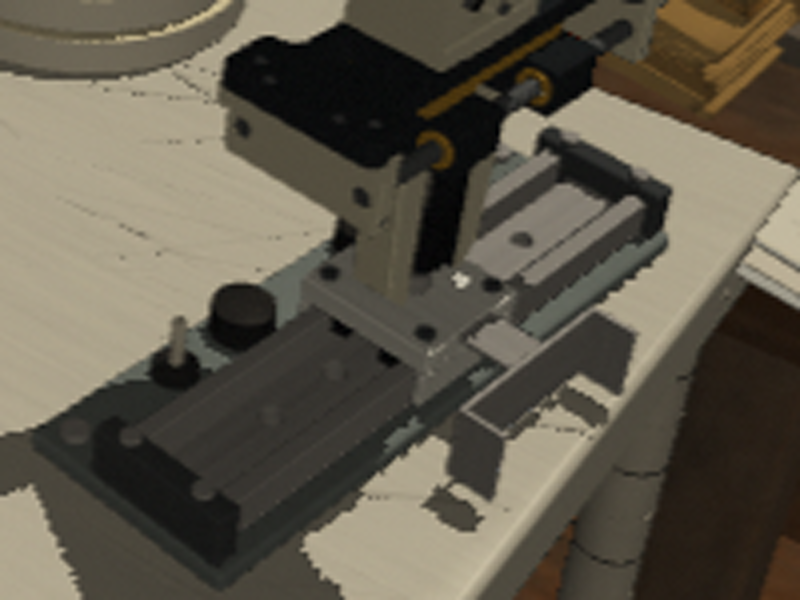

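>>> arm_command(rows=[{"wx": 0, "wy": 0, "wz": 0, "tx": 0, "ty": 0, "tz": -1, "grip": 36}, {"wx": 0, "wy": 0, "wz": 0, "tx": 0, "ty": 0, "tz": 0, "grip": 36}, {"wx": 0, "wy": 0, "wz": 0, "tx": 0, "ty": 0, "tz": -8, "grip": 36}, {"wx": 0, "wy": 0, "wz": 0, "tx": 0, "ty": 0, "tz": -8, "grip": 36}, {"wx": 0, "wy": 0, "wz": 0, "tx": 0, "ty": 0, "tz": 0, "grip": 36}, {"wx": 0, "wy": 0, "wz": 0, "tx": 0, "ty": 0, "tz": 0, "grip": 36}, {"wx": 0, "wy": 0, "wz": 0, "tx": 0, "ty": 0, "tz": 0, "grip": 36}], grip_force=5)

```text
time_s: 4.35
position: [0.5331, -0.2366, 0.0876]
ee_rot: [[0.155, 0.988, -0.0], [0.988, -0.155, 0.0], [0.0, -0.0, -1.0]]
wrist_force: [0.4, -0.2, 0.4]
finger_gap: 0.387
```

>>> arm_command(rows=[{"wx": 0, "wy": 0, "wz": 0, "tx": 0, "ty": 0, "tz": 0, "grip": 31}, {"wx": 0, "wy": 0, "wz": 0, "tx": 0, "ty": 0, "tz": 0, "grip": 26}, {"wx": 0, "wy": 0, "wz": 0, "tx": 0, "ty": 0, "tz": 0, "grip": 20}, {"wx": 0, "wy": 0, "wz": 0, "tx": 0, "ty": 0, "tz": 0, "grip": 20}], grip_force=5)

```text
time_s: 4.75
position: [0.5332, -0.2366, 0.0874]
ee_rot: [[0.155, 0.988, -0.0], [0.988, -0.155, 0.0], [0.0, -0.0, -1.0]]
wrist_force: [0.2, -0.5, -0.6]
finger_gap: 0.322
```

>>> arm_command(rows=[{"wx": 0, "wy": 0, "wz": 0, "tx": 0, "ty": 0, "tz": 0, "grip": 20}, {"wx": 0, "wy": 0, "wz": 0, "tx": 0, "ty": 0, "tz": 0, "grip": 20}, {"wx": 0, "wy": 0, "wz": 0, "tx": 0, "ty": 0, "tz": -2, "grip": 20}, {"wx": 0, "wy": 0, "wz": 0, "tx": 0, "ty": 0, "tz": -2, "grip": 20}, {"wx": 0, "wy": 0, "wz": 0, "tx": 0, "ty": 0, "tz": -2, "grip": 20}, {"wx": 0, "wy": 0, "wz": 0, "tx": 0, "ty": 0, "tz": -2, "grip": 20}, {"wx": 0, "wy": 0, "wz": 0, "tx": 0, "ty": 0, "tz": -1.5, "grip": 20}, {"wx": 0, "wy": 0, "wz": 0, "tx": 0, "ty": 0, "tz": 0, "grip": 20}, {"wx": 0, "wy": 0, "wz": 0, "tx": 0, "ty": 0, "tz": 0, "grip": 20}, {"wx": 0, "wy": 0, "wz": 0, "tx": 0, "ty": 0, "tz": 0, "grip": 20}], grip_force=25)

```text
time_s: 5.75
position: [0.533, -0.2365, 0.097]
ee_rot: [[0.155, 0.988, -0.0], [0.988, -0.155, 0.0], [0.0, -0.0, -1.0]]
wrist_force: [0.6, -0.2, -6.9]
finger_gap: 0.314
```

>>> arm_command(rows=[{"wx": 0, "wy": 0, "wz": 0, "tx": 0, "ty": -1, "tz": 0, "grip": 20}, {"wx": 0, "wy": 0, "wz": 0, "tx": 0, "ty": -2, "tz": 0, "grip": 20}, {"wx": 0, "wy": 0, "wz": 0, "tx": 0, "ty": -4, "tz": 0, "grip": 20}, {"wx": 0, "wy": 0, "wz": 0, "tx": 0, "ty": -5, "tz": 0, "grip": 20}], grip_force=25)

```text
time_s: 6.15
position: [0.5212, -0.2347, 0.0972]
ee_rot: [[0.155, 0.988, 0.0], [0.988, -0.155, -0.0], [0.0, 0.0, -1.0]]
wrist_force: [1.3, -0.2, -8.0]
finger_gap: 0.308
```

>>> arm_command(rows=[{"wx": 0, "wy": 0, "wz": 0, "tx": 0, "ty": -6, "tz": 0, "grip": 20}, {"wx": 0, "wy": 0, "wz": 0, "tx": 0, "ty": -6, "tz": 0, "grip": 20}, {"wx": 0, "wy": 0, "wz": 0, "tx": 0, "ty": -6, "tz": 0, "grip": 20}, {"wx": 0, "wy": 0, "wz": 0, "tx": 0, "ty": -6, "tz": 0, "grip": 20}, {"wx": 0, "wy": 0, "wz": 0, "tx": 0, "ty": -6, "tz": 0, "grip": 20}, {"wx": 0, "wy": 0, "wz": 0, "tx": 0, "ty": -6, "tz": 0, "grip": 20}, {"wx": 0, "wy": 0, "wz": 0, "tx": 0, "ty": -6, "tz": 0, "grip": 20}, {"wx": 0, "wy": 0, "wz": 0, "tx": 0, "ty": -6, "tz": 0, "grip": 20}, {"wx": 0, "wy": 0, "wz": 0, "tx": 0, "ty": -6, "tz": 0, "grip": 20}, {"wx": 0, "wy": 0, "wz": 0, "tx": 0, "ty": -5, "tz": 0, "grip": 20}, {"wx": 0, "wy": 0, "wz": 0, "tx": 0, "ty": -3, "tz": 0, "grip": 20}, {"wx": 0, "wy": 0, "wz": 0, "tx": 0, "ty": -2, "tz": 0, "grip": 20}, {"wx": 0, "wy": 0, "wz": 0, "tx": 0, "ty": 0, "tz": 0, "grip": 20}, {"wx": 0, "wy": 0, "wz": 0, "tx": 0, "ty": 0, "tz": 0, "grip": 20}], grip_force=25)

```text
time_s: 7.55
position: [0.4577, -0.2247, 0.097]
ee_rot: [[0.155, 0.988, -0.001], [0.988, -0.155, 0.0], [0.0, -0.001, -1.0]]
wrist_force: [-0.4, 1.2, -7.6]
finger_gap: 0.314
```

```bash
python3 - <<'E'
from h import *
s=robot.state();print(s['wrist_force'],s['joints'])
f=optics.grab_frame('wrist');save(f,'w4.png');f2=dict(f)
f=optics.grab_frame('scene');f['image']=cv2.resize(f['image'][200:350,325:525],None,fx=4,fy=4,interpolation=2);save(f,'s4c.png')
np.savez('pics/wrist4.npz',pos=s['position'],rot=s['ee_rot'],**f2)
p0=np.array([.533,-.2365]);print((s['position'][:2]-p0)@s['ee_rot'][:2,1])
E
```

```text
[-0.4475  1.222  -7.5881] [-0.6752  0.3387  1.8217 -0.0004  0.9823 -0.519 ]
-0.07623640585626133
```

View pics/s4c.png

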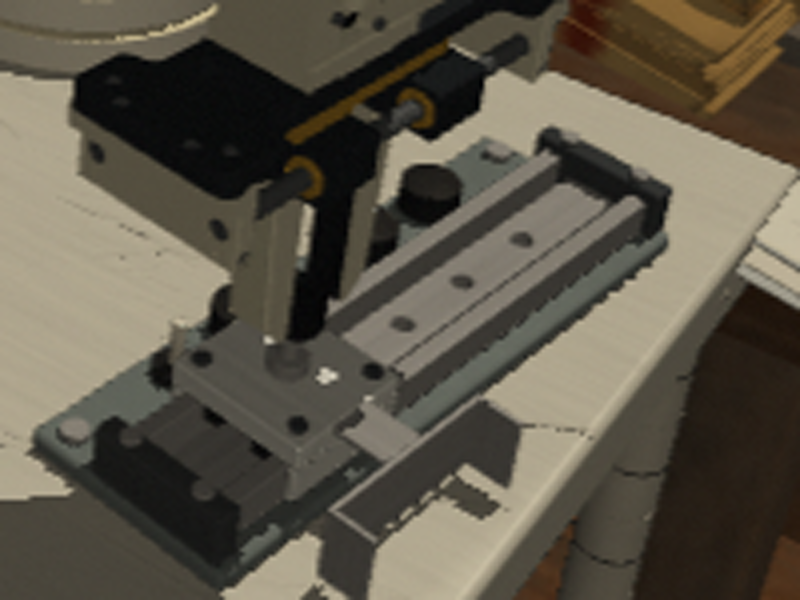

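View pics/w4.png

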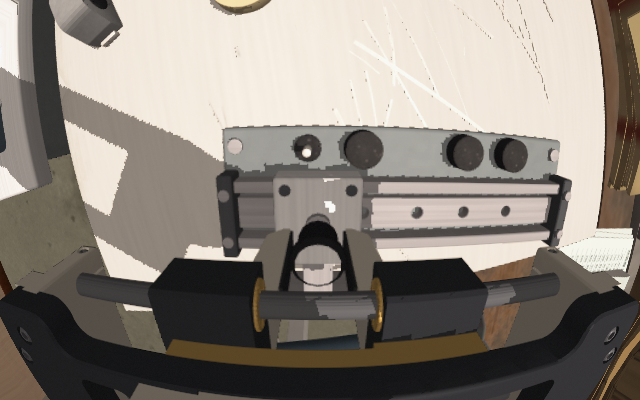

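>>> arm_command(rows=[{"wx": 0, "wy": 0, "wz": 0, "tx": 0, "ty": 0, "tz": 1, "grip": 20}, {"wx": 0, "wy": 0, "wz": 0, "tx": 0, "ty": 0, "tz": 1, "grip": 20}, {"wx": 0, "wy": 0, "wz": 0, "tx": 0, "ty": 0, "tz": 0, "grip": 20}, {"wx": 0, "wy": 0, "wz": 0, "tx": 0, "ty": 0, "tz": 0, "grip": 20}], grip_force=15)

```text
time_s: 8.05
position: [0.4578, -0.2247, 0.0949]
ee_rot: [[0.155, 0.988, -0.001], [0.988, -0.155, 0.0], [0.0, -0.001, -1.0]]
wrist_force: [-1.6, 0.6, -8.1]
finger_gap: 0.318
```

>>> arm_command(rows=[{"wx": 0, "wy": 0, "wz": 0, "tx": 0, "ty": 0, "tz": 0, "grip": 31}, {"wx": 0, "wy": 0, "wz": 0, "tx": 0, "ty": 0, "tz": 0, "grip": 33}, {"wx": 0, "wy": 0, "wz": 0, "tx": 0, "ty": 0, "tz": 0, "grip": 33}], grip_force=5)

```text
time_s: 8.35
position: [0.4591, -0.2255, 0.096]
ee_rot: [[0.155, 0.988, 0.002], [0.988, -0.155, -0.002], [-0.001, 0.002, -1.0]]
wrist_force: [-0.8, 0.7, -1.0]
finger_gap: 0.354
```

>>> arm_command(rows=[{"wx": 0, "wy": 0, "wz": 0, "tx": 0, "ty": -0.5, "tz": 1.5, "grip": 33}, {"wx": 0, "wy": 0, "wz": 0, "tx": 0, "ty": -0.5, "tz": 1.5, "grip": 33}, {"wx": 0, "wy": 0, "wz": 0, "tx": 0, "ty": -0.5, "tz": 0, "grip": 33}, {"wx": 0, "wy": 0, "wz": 0, "tx": 0, "ty": -0.5, "tz": 0, "grip": 33}, {"wx": 0, "wy": 0, "wz": 0, "tx": 0, "ty": -0.5, "tz": 0, "grip": 33}, {"wx": 0, "wy": 0, "wz": 0, "tx": 0, "ty": -0.5, "tz": 0, "grip": 33}], grip_force=20)

```text
time_s: 8.95
position: [0.4559, -0.2246, 0.0923]
ee_rot: [[0.156, 0.988, 0.002], [0.988, -0.156, -0.001], [-0.0, 0.002, -1.0]]
wrist_force: [3.1, -0.7, -2.6]
finger_gap: 0.356
```

>>> arm_command(rows=[{"wx": 0, "wy": 0, "wz": 0, "tx": 0, "ty": -0.5, "tz": 0, "grip": 33}, {"wx": 0, "wy": 0, "wz": 0, "tx": 0, "ty": -0.5, "tz": 0, "grip": 33}])

```text
time_s: 9.15
position: [0.4549, -0.2244, 0.0923]
ee_rot: [[0.155, 0.988, 0.001], [0.988, -0.155, -0.001], [-0.0, 0.001, -1.0]]
wrist_force: [3.6, -1.0, -2.0]
finger_gap: 0.356
```

>>> arm_command(rows=[{"wx": 0, "wy": 0, "wz": 0, "tx": 0, "ty": -0.5, "tz": 0, "grip": 33}, {"wx": 0, "wy": 0, "wz": 0, "tx": 0, "ty": -0.5, "tz": 0, "grip": 33}, {"wx": 0, "wy": 0, "wz": 0, "tx": 0, "ty": -0.5, "tz": 0, "grip": 33}])

```text
time_s: 9.45
position: [0.4528, -0.2241, 0.0922]
ee_rot: [[0.155, 0.988, 0.0], [0.988, -0.155, -0.0], [-0.0, 0.0, -1.0]]
wrist_force: [3.9, -1.6, -3.0]
finger_gap: 0.354
```

>>> arm_command(rows=[{"wx": 0, "wy": 0, "wz": 0, "tx": 0, "ty": -0.5, "tz": 0, "grip": 33}, {"wx": 0, "wy": 0, "wz": 0, "tx": 0, "ty": -0.5, "tz": 0, "grip": 33}])

```text
time_s: 9.65
position: [0.4512, -0.2237, 0.0921]
ee_rot: [[0.155, 0.988, -0.001], [0.988, -0.155, 0.0], [0.0, -0.001, -1.0]]
wrist_force: [1.7, -0.3, -1.0]
finger_gap: 0.355
```

>>> arm_command(rows=[{"wx": 0, "wy": 0, "wz": 0, "tx": 0, "ty": -0.4, "tz": 0, "grip": 33}])

```text
time_s: 9.75
position: [0.4508, -0.2237, 0.0921]
ee_rot: [[0.155, 0.988, -0.001], [0.988, -0.155, 0.0], [0.0, -0.001, -1.0]]
wrist_force: [3.0, -1.2, -0.6]
finger_gap: 0.356
```

```bash
python3 - <<'E'
from h import *
s=robot.state();print(s['wrist_force'],s['position'])
f=optics.grab_frame('wrist');save(f,'w5.png');f2=dict(f)
np.savez('pics/wrist5.npz',pos=s['position'],rot=s['ee_rot'],**f2)
a=dict(np.load('pics/wrist4.npz'))
im=np.hstack([cv2.resize(x['image'][170:300,250:390],None,fx=2.8,fy=2.8,interpolation=2) for x in (a,f2)])
cv2.imwrite('pics/cmp5.png',cv2.cvtColor(im,4))
E
```

```text
[ 2.9852 -1.1753 -0.5599] [ 0.4508 -0.2237  0.0921]
```

View pics/cmp5.png

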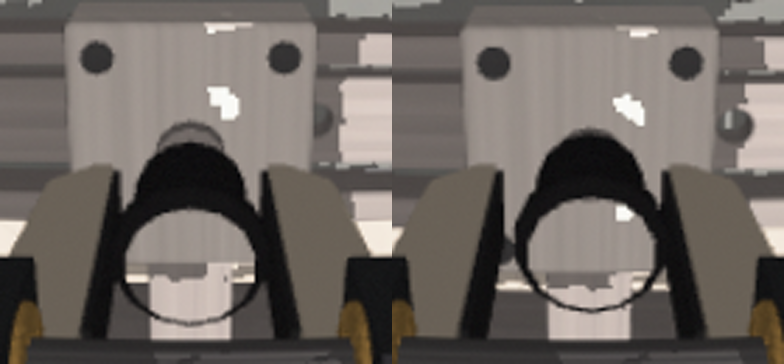

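>>> arm_command(rows=[{"wx": 0, "wy": 0, "wz": 0, "tx": 0, "ty": -0.4, "tz": 0, "grip": 33}])

```text
time_s: 9.9
position: [0.4507, -0.2236, 0.0921]
ee_rot: [[0.155, 0.988, -0.0], [0.988, -0.155, 0.0], [0.0, -0.0, -1.0]]
wrist_force: [2.0, 0.1, -0.9]
finger_gap: 0.353
```

>>> arm_command(rows=[{"wx": 0, "wy": 0, "wz": 0, "tx": 0, "ty": -0.4, "tz": 0, "grip": 33}])

```text
time_s: 10.0
position: [0.4504, -0.2236, 0.0921]
ee_rot: [[0.155, 0.988, -0.0], [0.988, -0.155, 0.0], [0.0, -0.0, -1.0]]
wrist_force: [2.4, -0.9, -2.4]
finger_gap: 0.354
```

```bash
python3 - <<'E'
from h import *
s=robot.state();f=optics.grab_frame('wrist');save(f,'w6.png')
np.savez('pics/wrist6.npz',pos=s['position'],rot=s['ee_rot'],**f)
print(s['position'],s['wrist_force'])
for n in (2,4,5,6):
    f=dict(np.load(f'pics/wrist{n}.npz'));g=cv2.cvtColor(f['image'],cv2.COLOR_RGB2GRAY)
    c0={2:317,4:318,5:318,6:318}[n]
    for u in(c0-4,c0,c0+4):
        print(n,u,g[205:262:2,u] if 0 else '',[ (v,int(g[v,u])) for v in range(205,246,2)])
im=cv2.resize(f['image'][150:310,220:420],None,fx=3.5,fy=3.5,interpolation=2);cv2.imwrite('pics/w6c.png',cv2.cvtColor(im,4))
im=cv2.resize(np.load('pics/wrist2.npz')['image'][150:310,220:420],None,fx=3.5,fy=3.5,interpolation=2);cv2.imwrite('pics/w2c.png',cv2.cvtColor(im,4))
E
```

```text
[ 0.4504 -0.2236  0.0921] [ 2.4311 -0.9194 -2.3927]
2 313  [(205, 155), (207, 155), (209, 154), (211, 155), (213, 155), (215, 156), (217, 155), (219, 155), (221, 154), (223, 155), (225, 145), (227, 78), (229, 55), (231, 15), (233, 15), (235, 15), (237, 16), (239, 14), (241, 14), (243, 15), (245, 17)]
2 317  [(205, 155), (207, 155), (209, 155), (211, 155), (213, 156), (215, 156), (217, 156), (219, 156), (221, 157), (223, 156), (225, 141), (227, 77), (229, 43), (231, 15), (233, 14), (235, 15), (237, 15), (239, 13), (241, 15), (243, 15), (245, 16)]
2 321  [(205, 155), (207, 156), (209, 155), (211, 155), (213, 155), (215, 154), (217, 154), (219, 155), (221, 155), (223, 154), (225, 151), (227, 81), (229, 61), (231, 16), (233, 16), (235, 16), (237, 15), (239, 15), (241, 17), (243, 16), (245, 14)]
4 314  [(205, 148), (207, 148), (209, 149), (211, 148), (213, 128), (215, 72), (217, 103), (219, 107), (221, 51), (223, 15), (225, 14), (227, 16), (229, 16), (231, 16), (233, 12), (235, 17), (237, 18), (239, 20), (241, 20), (243, 20), (245, 125)]
4 318  [(205, 150), (207, 150), (209, 150), (211, 1
[... 1226 characters left out ...]
, (211, 149), (213, 149), (215, 148), (217, 99), (219, 36), (221, 12), (223, 14), (225, 14), (227, 14), (229, 14), (231, 14), (233, 15), (235, 18), (237, 20), (239, 20), (241, 80), (243, 150), (245, 150)]
6 318  [(205, 148), (207, 148), (209, 149), (211, 149), (213, 148), (215, 146), (217, 56), (219, 12), (221, 13), (223, 11), (225, 11), (227, 14), (229, 10), (231, 13), (233, 16), (235, 20), (237, 20), (239, 20), (241, 100), (243, 149), (245, 149)]
6 322  [(205, 149), (207, 150), (209, 150), (211, 149), (213, 150), (215, 130), (217, 63), (219, 13), (221, 14), (223, 13), (225, 13), (227, 14), (229, 14), (231, 13), (233, 15), (235, 19), (237, 20), (239, 20), (241, 111), (243, 150), (245, 150)]
```

View pics/w6c.png

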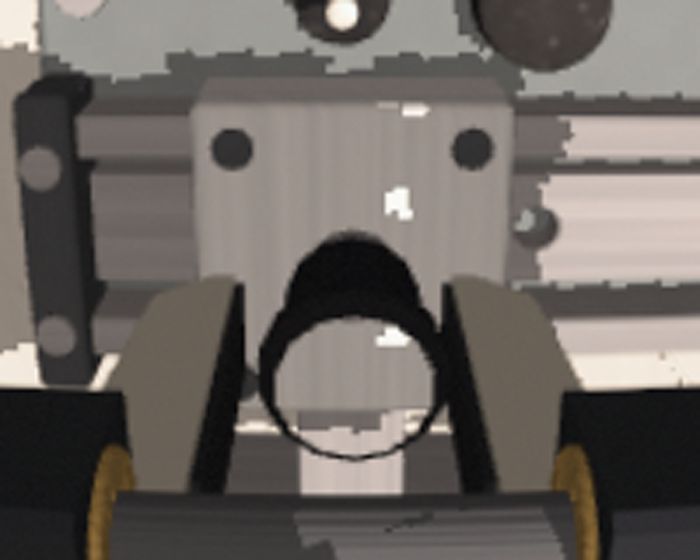

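View pics/w2c.png

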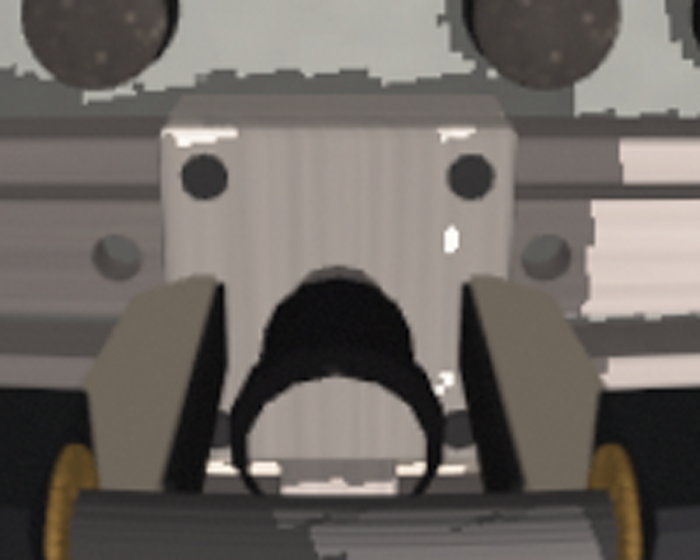

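```bash
python3 - <<'E'
from h import *
def proj(f,X):
    H=f['hand_eye'];pt=f['rot'].T@(X-f['pos']);pc=H[:3,:3].T@(pt-H[:3,3])
    th=np.arctan2(np.hypot(pc[0],pc[1]),pc[2]);q=pc[:2]/np.hypot(pc[0],pc[1])*th*f['K'][0,0]
    return q+f['K'][:2,2]
h1=np.array([.616,-.2495]);h5=np.array([.4525,-.2242]);ax=(h5-h1)/np.linalg.norm(h5-h1);px=np.array([ax[1],-ax[0]])
px=-px if px[1]<0 else px
for n in(2,4,6):
    f=dict(np.load(f'pics/wrist{n}.npz'))
    c=f['pos'][:2]; c=h1+ax*((c-h1)@ax)
    for dx in (0,.001):
        print(n,dx,[(p,round(proj(f,np.r_[c+px*(.012+dx),.053+p/1000])[1],1)) for p in(0,3,7,9.6)])
        print('   lip top near/far',[(p,[round(proj(f,np.r_[c+px*(k+dx),.089+p/1000])[1],1) for k in(.015,-.015)]) for p in(0,7,9.6)])
E
```

```text
2 0 [(0, np.float64(226.9)), (3, np.float64(228.9)), (7, np.float64(231.8)), (9.6, np.float64(233.7))]
   lip top near/far [(0, [np.float64(251.0), np.float64(304.9)]), (7, [np.float64(258.3), np.float64(313.5)]), (9.6, [np.float64(261.2), np.float64(316.9)])]
2 0.001 [(0, np.float64(225.2)), (3, np.float64(227.2)), (7, np.float64(230.1)), (9.6, np.float64(232.0))]
   lip top near/far [(0, [np.float64(249.0), np.float64(303.2)]), (7, [np.float64(256.2), np.float64(311.9)]), (9.6, [np.float64(259.1), np.float64(315.2)])]
4 0 [(0, np.float64(213.7)), (3, np.float64(215.3)), (7, np.float64(217.5)), (9.6, np.float64(219.0))]
   lip top near/far [(0, [np.float64(231.4), np.float64(280.2)]), (7, [np.float64(236.8), np.float64(287.0)]), (9.6, [np.float64(239.0), np.float64(289.6)])]
4 0.001 [(0, np.float64(212.2)), (3, np.float64(213.8)), (7, np.float64(216.0)), (9.6, np.float64(217.4))]
   lip top near/far [(0, [np.float64(229.6), np.float64(278.7)]), (7, [np.float64(235.0), np.float64(285.5)]), (9.6, [np.float64(237.1), np.float64(288.1)])]
6 0 [(0, np.float64(216.3)), (3, np.float64(218.0)), (7, np.float64(220.3)), (9.6, np.float64(221.9))]
   lip top near/far [(0, [np.float64(235.1), np.float64(284.9)]), (7, [np.float64(240.9), np.float64(292.0)]), (9.6, [np.float64(243.1), np.float64(294.7)])]
6 0.001 [(0, np.float64(214.8)), (3, np.float64(216.4)), (7, np.float64(218.7)), (9.6, np.float64(220.3))]
   lip top near/far [(0, [np.float64(233.3), np.float64(283.4)]), (7, [np.float64(239.0), np.float64(290.4)]), (9.6, [np.float64(241.2), np.float64(293.2)])]
```

>>> arm_command(rows=[{"wx": 0, "wy": 0, "wz": 0, "tx": 0, "ty": 1, "tz": 0, "grip": 36}, {"wx": 0, "wy": 0, "wz": 0, "tx": 0, "ty": 0.8, "tz": 0, "grip": 42}, {"wx": 0, "wy": 0, "wz": 0, "tx": 0, "ty": 0, "tz": 0, "grip": 46}, {"wx": 0, "wy": 0, "wz": 0, "tx": 0, "ty": 0, "tz": 0, "grip": 50}, {"wx": 0, "wy": 0, "wz": 0, "tx": 0, "ty": 0, "tz": -5, "grip": 50}, {"wx": 0, "wy": 0, "wz": 0, "tx": 0, "ty": 0, "tz": -15, "grip": 50}, {"wx": 0, "wy": 0, "wz": 0, "tx": 0, "ty": 0, "tz": -30, "grip": 50}, {"wx": 0, "wy": 0, "wz": 0, "tx": 0, "ty": 0, "tz": -40, "grip": 50}, {"wx": 0, "wy": 0, "wz": 0, "tx": 0, "ty": 0, "tz": -40, "grip": 50}, {"wx": 0, "wy": 0, "wz": 0, "tx": 0, "ty": 0, "tz": -20, "grip": 50}, {"wx": 0, "wy": 0, "wz": 0, "tx": 0, "ty": 0, "tz": 0, "grip": 50}, {"wx": 0, "wy": 0, "wz": 0, "tx": 0, "ty": 0, "tz": 0, "grip": 50}])

```text
time_s: 11.25
position: [0.4521, -0.2237, 0.242]
ee_rot: [[0.155, 0.988, 0.0], [0.988, -0.155, -0.0], [-0.0, 0.0, -1.0]]
wrist_force: [-0.1, 0.8, -0.9]
finger_gap: 0.538
```

```bash
python3 - <<'E'
from h import *
s=robot.state();f=optics.grab_frame('wrist');save(f,'w7.png')
np.savez('pics/wrist7.npz',pos=s['position'],rot=s['ee_rot'],**f)
print(s['position'],s['wrist_force'])
im=cv2.resize(f['image'][110:250,190:450],None,fx=3,fy=3,interpolation=2);cv2.imwrite('pics/w7c.png',cv2.cvtColor(im,4))
f=optics.grab_frame('scene');np.savez('pics/scene7.npz',**f);f['image']=cv2.resize(f['image'][220:350,325:505],None,fx=4,fy=4,interpolation=2);save(f,'s7c.png')
E
```

```text
[ 0.4521 -0.2237  0.242 ] [-0.1317  0.8017 -0.8886]
```

View pics/w7c.png

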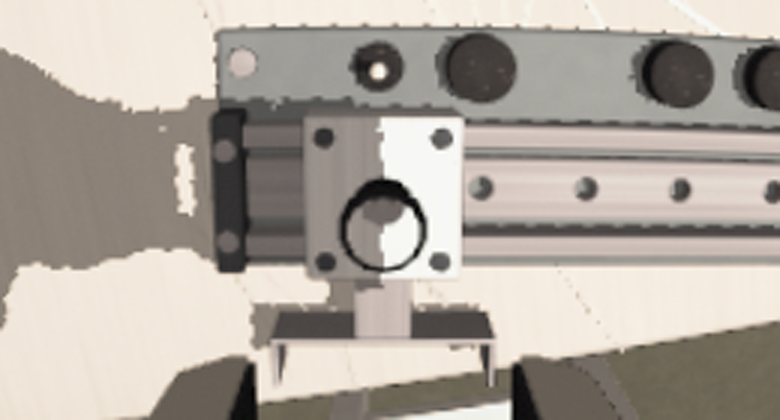

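View pics/s7c.png

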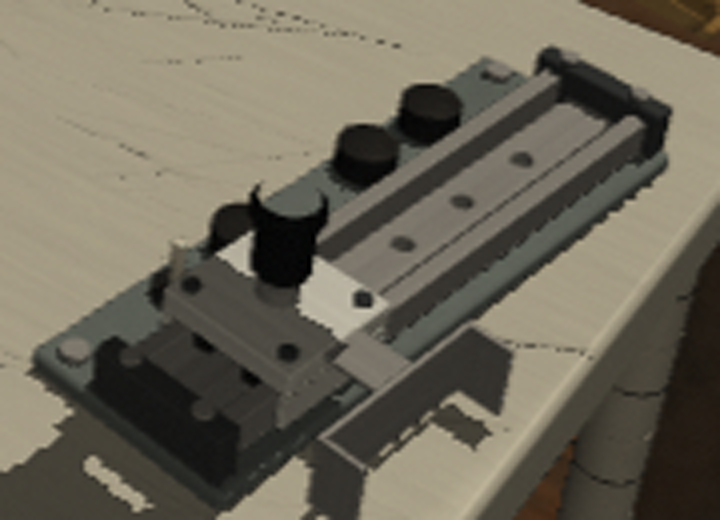

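```bash
python3 - <<'E'
from h import *
a=np.load('pics/scene0.npz')['image'];b=np.load('pics/scene7.npz')['image']
# align on plate centre: a (325+409.5/4,220+200/4)=(427.4,270) b=(325+277/4,220+292/4)=(394.3,293)
A=a[270-35:270+20,427-25:427+25];B=b[293-35:293+20,394-25:394+25]
g=lambda x:np.clip(x.astype(float)**.6*9,0,255).astype(np.uint8)
cv2.imwrite('pics/cmp7.png',cv2.cvtColor(np.hstack([cv2.resize(g(x),None,fx=8,fy=8,interpolation=0) for x in(A,B)]),4))
E
```

```text
(no output)
```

View pics/cmp7.png

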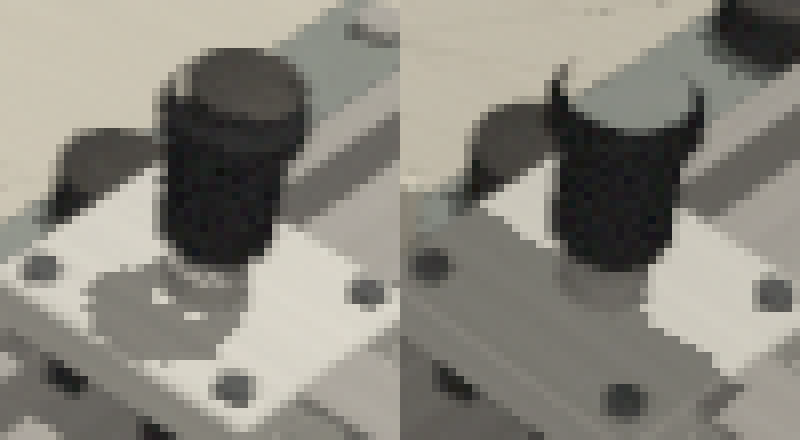

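```bash
python3 - <<'E'
from h import *
print(robot.hand_in());print(robot.state()['time_s'])
E
```

```text
the job is handed in; nothing more can be done
None
the job is handed in; nothing more can be done
```

The stop is now pinned in the hole marked by the bolt, the outermost hole at the robot's end of the rail, and the job is handed in. It took about 11 s of the 40 s allowed.

**How it went:** I gripped the knob by its 30 mm lip, pulled it up 9.6 mm and slid the stop 76 mm. I then lowered the pin onto the strip, opened the fingers around the lip so only the spring pressed, and dragged it in steps of about 0.5 mm until it dropped. The drag force was about 4 N and fell to about 2 N at the drop. The largest wrist force I read was about 8 N, far below the 30 N and 120 N limits.

**Last checks:**
- **Pin home:** in both the wrist and scene views the knob stands as high above the carriage plate as at the start. A pin still resting on the strip would have shown about 7 mm (about 4 pixels) higher.
- **Right hole:** the carriage sits about 81 mm from where it started, which matches the measured position of the marked hole. The other four holes are uncovered or clearly behind the carriage.
- **Robot clear:** the hand was raised clear of the stop, with about 1 N on the wrist.

**What disagreed or was not checked:**
- **First grip:** it was too low and caught the lip instead of the knob's body, pressing down with about 6 N, so I re-gripped higher.
- **Feel test:** pushing a little further after the drop gave only 2–3 N, too little to prove the pin was caught. I relied on the pictures and the unchanged carriage position instead.
- **Things on the table:** I did not measure their positions again; I read no unexpected contact forces, and the arm did not come near them.

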